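Roll the pipe nipple through the flap into its cradle

ROBOT

A 6-joint arm with a two-finger parallel gripper is mounted at the origin on the work surface. World frame = base frame: x ahead of the robot, y to its left, z up, the work surface at z = 0. Lengths are in m, angles in degrees, forces in N, time in s.
With the tool pointing down it reaches from about 0.375 to 0.9 m from the base axis. Payload 3.1 kg.
Tool frame: the origin (TCP) lies at the very end of the fingers, on their centre line; the grasp point (between the pads) lies 19 mm behind it (grip_point_offset is the distance from the TCP to the grasp point, in m); y points along the fingers, x is the direction in which the jaws open and shut, and the axes are right-handed (so a half turn about y gives the same grasp; the last joint's range is limited). The gripper opens to 87 mm and grips with 3 to 60 N. Pads are 19 mm wide; open, the fingers measure 117 mm over their backs; the gripper's body (75 mm by 190 mm) begins 51 mm behind the grasp point.
Start: joints at [57.668, 30.224, 82.088, -0, 67.689, -10.227], TCP at [0.235, 0.579, 0.223] pointing down, gripper open.
Joint ranges: [-176.69, 176.69], [-43.24, 126.21], [12.49, 139.97], [-82, 262], [0, 151.66], [-163.58, 163.58]. Speed limits (degrees/s): [159.86, 159.86, 180, 180, 180, 180].

INTERFACE

Orientations are given as a 3x3 rotation matrix whose columns are the frame's x, y, z axes.
In Python, from rig import * gives the robot as it stands.
- The arm moves only by the tool send_rows, never from a script. Its argument "moves" is text: rows parted by semicolons, each of 5 numbers parted by spaces: the finger opening in mm, from 0 to 87, then the shift along the tool's x, y, z in mm, then the turn about the tool's y in degrees. In form: fingers dx dy dz yaw; .... A call has 1 to 20 rows; each row shifts and turns the commanded pose from where the row before left it, along the tool's axes as they then stand; what a row does not reach is not made up. A row lasts 1/12 s, in which the tool goes at most 41.7 mm and 7.16 degrees, less where a joint would pass 70% of its speed; a pose out of reach is approached as far as the arm can. A call is refused whole if a number of a shift passes 41.7 or a number of a turn 7.16, either way. A call with a gripper value outside its range is refused whole. The fingers move at their own pace and stop on an object; the grip force is fixed at half the most. Time passes only in rows, so rows that do not move let the fingers close. It gives the time, the measured TCP pose, the force and the opening at its end, in the units of the state.
- read_state(): the state, without advancing time (a new reading comes with each control period).
- capture(name): name is "scene" or "side" or "wrist"; returns a dict with "image" (480x640x3 uint8, blue, green, red), "z_map" (480x640 float32, m along the optical axis (not along the pixel's ray), 0 where there is no reading), "mtx" (3x3 intrinsics, pixels), "origin" and "rotation" of the camera in the world; the wrist camera has in their place "tool_from_camera" (4x4, takes a point from camera to tool coordinates, whose origin is the TCP and whose axes are the tool frame's). Camera axes: x right, y up, looking along -z (the intrinsics and any distortion apply to the point x, -y, -z); pixel columns grow to the right and rows downward; lengths in m; the calibration is good to about 2 mm. A picture is of the moment at which its call begins: read the wrist's pose just before it.
- hand_in(): hands the job in, once; it reports no verdict.
Trained networks look in a picture, given as the dict that the camera call returned (one of the last four; its "shot" number tells which), for a name from the list of things; names that differ only in an ending like _2 or _b are one class to them, and where a whole thing is asked for, a point or a joint stands for the part that bears it (a point fixed in the world has none). Each returns a list of dicts, best first, with "p" (0 to 1); they miss things now and then, are a little off and sometimes report something else, mostly with a low value. They report only what shows in the picture. A call takes as long as a camera call. They do not tell look-alikes from the thing itself.
- search_frame(picture, name): "bbox" ([left, top, right, bottom] in pixels, round what is visible of it).
- masks_of(picture, name): "region" (480x640 bool, what is visible of it) and "bbox" ([left, top, right, bottom] in pixels, round what is visible of it).
- mark_of(picture, name): "pixel" ([row, column] in pixels: a listed point, or the origin of a listed thing).
The state is a dict: "time_s": time; "joint_positions": joint angles; "qvel": joint speeds; "tau": joint torques, N m; "position": TCP position; "tcp_rot": TCP orientation; "force": force on the tool from outside, world axes, zero at the start; "moment": the same for the moment, N m; "opening": opening from 0.0 (shut) to 1.0 (fully open).
Only numpy, scipy, OpenCV 4.12 (cv2) and the standard library are available. Lean on these libraries where they do the work, as an engineer would, in place of code of your own. Each camera call takes 0.05 s, during which the arm holds its last target. There are 200 camera calls.

TASK

Take the wooden paddle from the grey tray by its upright handle and, with the paddle's blade only, gently roll the bronze pipe nipple along the wooden track, in through the flap and over the little ramp until it drops into the cradle against the back stop, and hold it pressed there for about a second with roughly 10 N, never pushing it with more than 20 N nor letting it shoot ahead. Then draw the paddle out so that the flap falls shut, and stand the paddle back in the tray as it was, leaving the jar, the wrench and the can where they are.

Things in the scene. Friction and masses are not known exactly. Their poses are not given: they have to be found in the camera images.
- track: Fixed level wooden track leading into the cubby. Origin: on its centre line at the cubby's mouth, at counter height. x points along the track INTO the cubby (the pushing direction), z up. Running floor 12 mm above the counter, from x = -220 to +145 mm; side fences 76 mm apart (inner faces), 25 mm above that floor.
- cubby: Fixed low concrete block, 100 mm high, 290 mm wide; its core is the cubby: open from above, 106 mm wide, 155 mm deep, front face at the mouth. Origin and axes as the track's. Inside it a pale wooden cradle with a rigid back stop is clamped at a depth that differs every time and is not measured: the stop's front face is 95 to 125 mm beyond the mouth. Find it by feel.
- cubby_mouth (a point): Centre of the cubby's mouth, on the running floor. The cradle inside begins with a ramp, foot 69 mm before the stop's face, rising 7 mm above the running floor to a crest 39 to 34 mm before the stop, then a 4 mm step down into a dip: there the nipple touches the stop, its centre 36 mm above the counter. Pushing it up the ramp takes about 1 to 3 N, on the level under 1 N.
- flap (a joint): Wooden flap across the cubby's mouth, 8 mm thick, hung from a pin 88 mm above the counter, lower edge 28 mm above the counter. 0 = hanging shut; grows (rad, to 1.45) as it is pushed inwards. Weight and a weak spring close it; under 2 N opens it. It swings inwards only.
- nipple: Bronze pipe nipple with threaded ends, a round tube 42 mm in diameter and 70 mm long, lying across the track, free to roll. Origin: its centre (33 mm above the counter on the level track). Its y axis is the tube's axis; x and z turn as it rolls. About 0.2 to 0.37 kg.
- paddle: Wooden paddle with a slick plastic blade, 0.22 kg, standing in the tray. Origin: underside, below the middle of the upright handle. Its weight is nearly all in the handle. x points from handle to blade, z up. A shank 22 mm wide joins handle and blade, its top flush with the blade's, 30 mm above the underside, so that it passes under the flap.
- paddle_grip (a point): Where to grip: middle of the handle, 55 mm above the paddle's underside. The handle is 34 mm (paddle x) by 30 mm (y) and free from 30 to 100 mm above the underside. Best with the fingers closing along the paddle's x, squeezing about 60 N.
- paddle_face (a point): Middle of the flat upright pushing face of the slick plastic blade (60 mm wide, 30 mm high), 150 mm ahead (x) of the handle's middle, 15 mm above the underside. Just behind it a slick crossbar, 96 mm wide, its underside 13 mm above the paddle's, rides on the fences' tops (37 mm above the counter): carry the paddle level, underside 24 to 26 mm above the counter; so it clears the ramp.
- tray: Grey plastic tray, fixed, 250 mm (x) by 160 mm (y) outside, walls 5 mm thick and 22 mm high, inner floor 5 mm above the counter. Origin: centre of its underside. The paddle stands in it along the tray's x, handle about 70 mm to the tray's -x side.
- jar: Bystander: clear glass jar of rusted lag screws with a dark lid, 82 mm in diameter, 111 mm high. Origin: centre of the underside.
- wrench: Bystander: chrome wrench, 140 mm long, lying flat on the counter. Origin: underside.
- can: Bystander: plain steel can, 66 mm in diameter, 100 mm high. Origin: centre of the underside.
Not all that is in view belongs to the job. What is shaped like the paddle but blue or yellow is not meant.

How it is judged (in metres and radians):
On the way, in this order (a step that is already met when the one before it is completed fails the run):
1. the nipple has been pushed in under the flap by the paddle (x of nipple in the frame of track above 0.005 m and contact force between paddle and nipple above 0.05 N and value of joint flap above 0.2 rad).
2. the nipple, lying still in the cradle, is held pressed by the paddle against the back stop with at least 5 N for half a second (x of nipple in the frame of track between 0.068 and 0.11 m and z of nipple in the frame of track between 0.0345 and 0.0385 m and contact force between paddle and nipple above 5 N and contact force between nipple and cubby above 4 N and linear speed of nipple below 0.01 m/s), for 0.5 s.
At the end, for the whole second after the job is handed in: Nipple at rest in the cradle's dip (carried by it, centre 68-110 mm past the mouth, 34.5-38.5 mm above the counter), flap shut (under 0.1 rad), paddle released on the tray's floor, upright within 0.1 rad, origin within 110 mm along and 40 mm across of the tray's centre (x of nipple in the frame of track between 0.068 and 0.11 m and z of nipple in the frame of track between 0.0345 and 0.0385 m and contact force between nipple and cubby above 1 N and linear speed of each of nipple, paddle below 0.01 m/s and value of joint flap below 0.1 rad and angle between paddle's own z axis and vertical below 0.1 rad and z of paddle in the frame of tray between 0.003 and 0.009 m and x of paddle in the frame of tray between -0.11 and 0.11 m and y of paddle in the frame of tray between -0.04 and 0.04 m); the robot touches nothing.
It fails at once if the paddle pushes the nipple with more than 20 N (contact force between paddle and nipple above 20 N).
It fails at once if the gripper or the arm touches the nipple (contact force between any of the fingers, the arm and nipple above 0.3 N).
It fails at once if the nipple runs off or is lifted out: faster than 0.35 m/s, or over 20 mm above its level (linear speed of nipple above 0.35 m/s or z of nipple in the frame of track above 0.053 m).
It fails at once if the jar, the wrench or the can is moved by more than 20 mm (distance of any of jar, wrench, can from where it was at the start of the episode above 0.02 m).
It also fails if it takes over 72 s, if anything falls off the work surface, if the arm or the gripper's body presses on something with over 40 N, if the wrist force passes 120 N, or if a joint passes its speed limit or range.

## Working session

There is one attempt and no reset: what is moved stays moved. The work goes in short steps, Python scripts to look and compute and a tool call to move; the robot and the scene stay as the last step left them, time stands still between calls to the robot, and variables do not carry over. Pictures are saved under pics/ and viewed, about 8 in all and at most 12, crops included, and the job is handed in when it is done.

Besides the shell and the picture viewer there is one more tool, called after "Emit:" by a JSON object that holds its "method" and its "body". send_rows: Moves the arm, as the interface text tells. Its arguments: {"type":"object","properties":{"moves":{"type":"string"}},"required":["moves"]}

```bash
ls; mkdir -p pics; cat > h.py <<'E'
from rig import *
import numpy as np, cv2
def world(p,rows,cols,st=None):
    rows=np.asarray(rows);cols=np.asarray(cols)
    z=p["z_map"][rows,cols];K=p["mtx"]
    x=(cols-K[0,2])/K[0,0]*z;y=(rows-K[1,2])/K[1,1]*z
    c=np.stack([x,-y,-z],-1)
    if "tool_from_camera" in p:
        T=np.array(p["tool_from_camera"]);c=c@T[:3,:3].T+T[:3,3]
        return c@np.array(st["tcp_rot"]).T+np.array(st["position"])
    return c@np.array(p["rotation"]).T+np.array(p["origin"])
E
python3 - <<'E'
from h import *
st=read_state();print(st["position"],np.round(st["tcp_rot"],3).tolist(),st["opening"],st["force"],st["time_s"])
for n in ["scene","side"]:
    p=capture(n);cv2.imwrite(f"pics/{n}0.png",p["image"]);print(n,[k for k in p],np.round(p["origin"],3),np.round(p["mtx"],1).tolist())
    np.savez(f"{n}0.npz",**{k:p[k] for k in ["image","z_map","mtx","origin","rotation"]})
    for t in ["paddle","paddle_grip","paddle_face","tray","nipple","track","cubby_mouth","cubby","jar","wrench","can","flap"]:
        try:
            m=masks_of(p,t)if t not in("paddle_grip","paddle_face","cubby_mouth") else []
            for d in m[:3]:
                r,c=np.nonzero(d["region"]);ok=p["z_map"][r,c]>0
                w=world(p,r[ok],c[ok]); print(t,round(d["p"],2),np.round(d["bbox"]).tolist(),"med",np.round(np.median(w,0),3),"lo",np.round(np.percentile(w,2,0),3),"hi",np.round(np.percentile(w,98,0),3))
            for d in mark_of(p,t)[:3]: print("  mark",t,round(d["p"],2),np.round(d["pixel"]).tolist())
        except Exception as e: print(t,e)
E
```

```text
pics
[0.23477447 0.57845616 0.22160472] [[0.376, -0.001, -0.927], [0.927, -0.002, 0.376], [-0.002, -1.0, 0.0]] 1.00134328104361 [ 0.5044096  -0.39162299  0.09838049] 0.0
scene ['image', 'z_map', 'mtx', 'origin', 'rotation', 'shot'] [ 1.167 -0.292  0.624] [[471.5, 0.0, 312.0], [0.0, 471.5, 241.2], [0.0, 0.0, 1.0]]
paddle 0.97 [463.0, 220.0, 532.0, 307.0] med [0.722 0.472 0.031] lo [0.644 0.398 0.002] hi [0.81  0.513 0.101]
paddle 0.87 [324.0, 194.0, 381.0, 274.0] med [0.47  0.284 0.036] lo [0.389 0.219 0.008] hi [0.554 0.321 0.106]
paddle 0.85 [268.0, 163.0, 333.0, 214.0] med [0.224 0.364 0.031] lo [0.172 0.25  0.004] hi [0.249 0.413 0.101]
  mark paddle 0.92 [194.0, 321.0]
  mark paddle 0.77 [288.0, 144.0]
  mark paddle 0.67 [261.0, 476.0]
  mark paddle_grip 0.86 [241.0, 478.0]
  mark paddle_grip 0.74 [265.0, 135.0]
  mark paddle_grip 0.7 [214.0, 338.0]
  mark paddle_face 0.73 [260.0, 357.0]
  mark paddle_face 0.72 [294.0, 61.0]
  mark paddle_face 0.69 [294.0, 509.0]
tray 0.97 [297.0, 215.0, 404.0, 291.0] med [0.486 0.274 0.007] lo [0.34  0.179 0.002] hi [0.609 0.385 0.024]
  mark tr
[... 3724 characters left out ...]
[ 0.303  0.036 -0.001] hi [0.434 0.081 0.009]
  mark jar 0.73 [301.0, 489.0]
wrench 0.59 [235.0, 311.0, 317.0, 333.0] med [0.366 0.055 0.005] lo [ 0.302  0.036 -0.002] hi [0.434 0.08  0.009]
  mark wrench 0.65 [321.0, 276.0]
can 0.63 [410.0, 173.0, 450.0, 230.0] med [0.721 0.221 0.069] lo [ 0.7    0.208 -0.002] hi [0.761 0.294 0.1  ]
  mark can 0.93 [220.0, 425.0]
flap 0.91 [419.0, 362.0, 476.0, 405.0] med [ 0.585 -0.161  0.066] lo [ 0.536 -0.167  0.013] hi [ 0.625 -0.149  0.091]
flap 0.49 [411.0, 175.0, 449.0, 227.0] med [0.721 0.22  0.072] lo [0.7   0.208 0.004] hi [0.758 0.264 0.1  ]
flap it knows: can, cubby, cubby_mouth, jar, nipple, paddle, paddle_face, paddle_grip, track, tray, wrench
```

```bash
python3 - <<'E'
from h import *
s=cv2.imread("pics/scene0.png");d=cv2.imread("pics/side0.png")
cv2.imwrite("pics/a.png",s)
c=cv2.resize(d[160:280,220:380],(800,600),interpolation=cv2.INTER_CUBIC);cv2.imwrite("pics/b.png",c)
# geometry: heights in tray region
for n in ["scene","side"]:
    p=dict(np.load(n+"0.npz"))
    R,C=np.mgrid[0:480,0:640];ok=p["z_map"]>0
    w=np.zeros((480,640,3));w[ok]=world(p,R[ok],C[ok])
    def box(lo,hi):
        m=ok&(w>lo).all(-1)&(w<hi).all(-1);return w[m]
    print(n)
    # handle top
    h=box([.33,.17,.085],[.62,.40,.115]);r=cv2.minAreaRect(h[:,:2].astype(np.float32));print("handle",len(h),r,np.median(h[:,2]))
    # tray walls
    t=box([.30,.13,.012],[.66,.42,.027]);r=cv2.minAreaRect(t[:,:2].astype(np.float32));print("trayrim",len(t),r)
    # shank/blade top: z 27..42
    b=box([.35,.19,.029],[.60,.38,.045]);r=cv2.minAreaRect(b[:,:2].astype(np.float32));print("blade",len(b),r)
    # fences
    f=box([.45,-.145,.031],[.68,.08,.042]);print("fence",len(f))
    for lo,hi in [(.48,.57),(.57,.68)]:
        g=f[(f[:,0]>lo)&(f[:,0]<hi)]
        if len(g)>10: print(lo,cv2.fitLine(g[:,:2].astype(np.float32),cv2.DIST_HUBER,0,.01,.01).ravel(),g.min(0),g.max(0),cv2.minAreaRect(g[:,:2].astype(np.float32)))
    cb=box([.4,-.45,.094],[.8,-.10,.108]);print("cubtop",len(cb),cv2.minAreaRect(cb[:,:2].astype(np.float32)),np.median(cb[:,2]))
    nb=box([.5,-.11,.045],[.66,.0,.06]);print("nip",len(nb),np.median(nb,0),cv2.minAreaRect(nb[:,:2].astype(np.float32)))
E
```

```text
scene
handle 215 ((0.406934529542923, 0.3050854206085205), (0.030257564038038254, 0.03513000160455704), 72.09558868408203) 0.10263921032656498
trayrim 1415 ((0.472343772649765, 0.2855566740036011), (0.1620326191186905, 0.25627198815345764), 72.1671371459961)
blade 832 ((0.47697046399116516, 0.2912725508213043), (0.09723801165819168, 0.1687493920326233), 60.716575622558594)
fence 1639
0.48 [ 0.1243836  -0.99223423  0.52344495 -0.03215546] [ 0.5012298  -0.13727122  0.03101427] [0.56886946 0.05661907 0.04197078] ((0.5385193228721619, -0.03840740770101547), (0.0535559318959713, 0.19498242437839508), 7.224305152893066)
0.57 [ 0.10940029 -0.99399775  0.61344445 -0.0469171 ] [ 0.57021572 -0.1280295   0.03103379] [0.62926793 0.06619555 0.04196121] ((0.5929664373397827, -0.0324358195066452), (0.05244244635105133, 0.19594202935695648), 6.50260066986084)
cubtop 21606 ((0.595937967300415, -0.29059988260269165), (0.29283368587493896, 0.2778996229171753), 6.975954532623291) 0.10116924500678415
nip 582 [ 0.57061772 -0.04865184  0.05290732] ((0.5661728978157043, -0.04504877328872681), (0.07333816587
[... 510 characters left out ...]
-0.13858612  0.03100699] [0.56990181 0.05477768 0.04199564] ((0.5384252667427063, -0.039489276707172394), (0.05547339841723442, 0.19393102824687958), 7.460382461547852)
0.57 [ 0.11380538 -0.99350303  0.6085697  -0.04247253] [ 0.57034076 -0.12478607  0.03100662] [0.62557922 0.06512282 0.04195307] ((0.5913515686988831, -0.03148043900728226), (0.04967847838997841, 0.1911095529794693), 6.5411787033081055)
cubtop 15636 ((0.5912002325057983, -0.26190435886383057), (0.29106035828590393, 0.20938880741596222), 6.844147205352783) 0.09892791258431538
nip 714 [ 0.56349954 -0.04913323  0.0507227 ] ((0.5645288228988647, -0.04704111069440842), (0.07101856172084808, 0.035990867763757706), 6.880103588104248)
```

View pics/a.png

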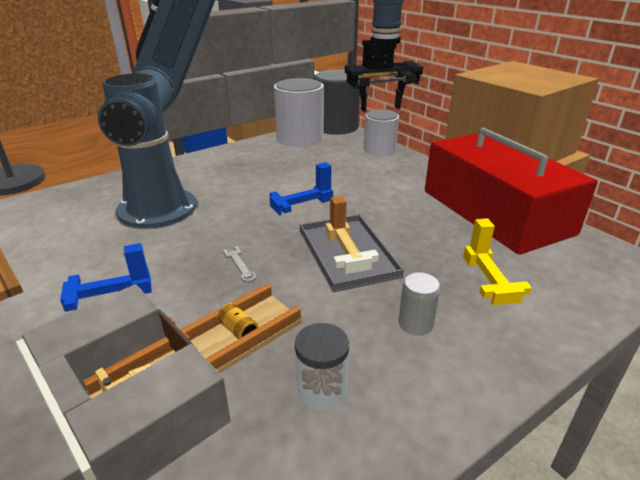

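View pics/b.png

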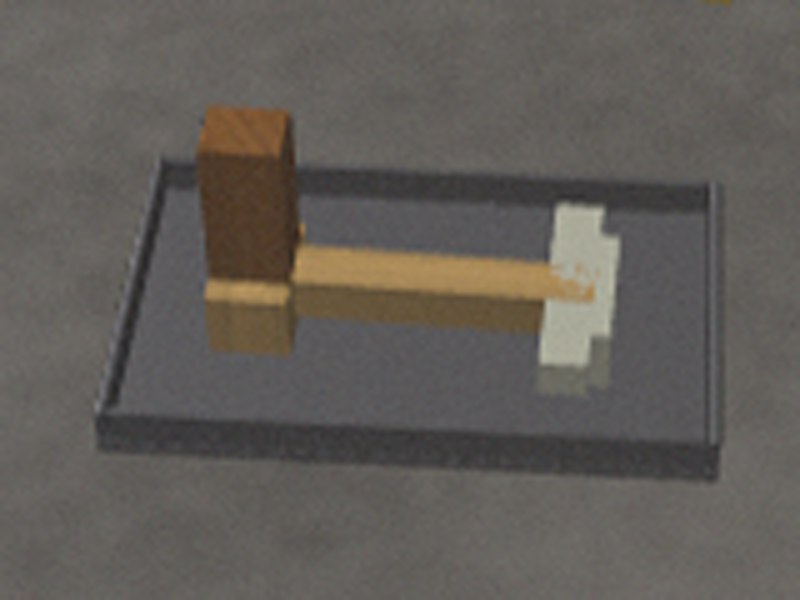

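Scene picture: the wooden paddle stands in the grey tray, with its handle at about (col 338, row 214) and its pale blade at (357, 262). Blue look-alikes are at (300, 195) and (105, 285), and a yellow one is at (495, 265). The crop confirms the one in the tray, with brown handle and white blade. It is the right one, so I'm moving above it now.

Emit:
{"method": "send_rows", "body": {"moves": "87 0 0 0 7.14;87 0 0 0 7.14;87 0 0 0 7.14;87 0 0 0 7.14;87 0 0 0 7.14;87 0 0 0 7.14;87 0 0 0 7.14;87 0 0 0 7.14;87 0 0 0 7.14;87 0 0 0 7.14;87 0 0 0 7.14;87 0 0 0 7.14;87 27 0 -23 0;87 27 0 -23 0;87 27 0 -23 0;87 27 0 -23 0;87 27 0 -23 0;87 27 0 -23 0;87 27 0 -23 0;87 27 0 -23 0"}}

```text
time_s: 3.77
position: [0.3853, 0.3364, 0.2228]
tcp_rot: [[0.952, 0.001, 0.305], [-0.305, 0.0, 0.952], [0.0, -1.0, 0.0]]
force: [1.0, 0.5, 0.4]
opening: 0.998
```

```bash
cat > w.py <<'E'
from h import *
st=read_state();p=capture("wrist");cv2.imwrite("pics/w1.png",p["image"])
print(np.round(st["position"],4),np.round(st["tcp_rot"],3).tolist(),st["time_s"],np.round(st["force"],2))
R,C=np.mgrid[0:480,0:640];ok=p["z_map"]>0.05
w=np.zeros((480,640,3));w[ok]=world(p,R[ok],C[ok],st)
def rect(lo,hi,n):
    m=ok&(w>lo).all(-1)&(w<hi).all(-1)
    if m.sum()>20: print(n,m.sum(),cv2.minAreaRect(w[m][:,:2].astype(np.float32)),np.median(w[m],0))
rect([.33,.2,.085],[.5,.4,.115],"handle")
rect([.44,.17,.028],[.60,.38,.045],"blade")
rect([.30,.13,.015],[.66,.42,.027],"rim")
np.save("w1.npy",w)
E
python3 w.py
```

```text
[0.3853 0.3364 0.2228] [[0.952, 0.001, 0.305], [-0.305, 0.0, 0.952], [0.0, -1.0, 0.0]] 3.7667 [1.01 0.52 0.39]
handle 2011 ((0.4046494662761688, 0.3067978620529175), (0.030319368466734886, 0.03413599729537964), 70.37203979492188) [0.40477351 0.30958875 0.10403038]
blade 5278 ((0.4993126392364502, 0.26100265979766846), (0.11542245745658875, 0.09493918716907501), 3.183903694152832) [0.51727615 0.27518356 0.03414777]
rim 4847 ((0.4713954031467438, 0.2869963049888611), (0.15611296892166138, 0.25029245018959045), 72.26012420654297) [0.49384815 0.30962016 0.02070708]
```

```bash
python3 - <<'E'
from h import *
w=np.load("w1.npy").reshape(-1,3);h=np.array([.405,.306])
a=np.radians(-18);u=np.array([np.cos(a),np.sin(a)]);v=np.array([-u[1],u[0]])
q=w[:,:2]-h;U=q@u;V=q@v
m=(w[:,2]>.027)&(w[:,2]<.045)&(U>.03)&(U<.12)&(abs(V)<.02)
print("shank slope deg",m.sum(),np.degrees(np.polyfit(U[m],V[m],1)[0]),np.polyfit(U[m],V[m],1)[1],np.percentile(V[m],[2,98]))
m=(w[:,2]>.027)&(w[:,2]<.045)&(U>.12)&(U<.17)&(abs(V)<.06)
r=cv2.minAreaRect(np.stack([U,V],1)[m].astype(np.float32));print("cross",m.sum(),r,V[m].min(),V[m].max(),U[m].max())
# track precise from scene & side npz
for n in ["scene","side"]:
    p=dict(np.load(n+"0.npz"));R,C=np.nonzero(p["z_map"]>0);g=world(p,R,C)
    a=np.radians(-83.2);t=np.array([np.cos(a),np.sin(a)]);s=np.array([-t[1],t[0]])
    T=g[:,:2]@t;S=g[:,:2]@s
    # fence tops
    m=(g[:,2]>.034)&(g[:,2]<.041)&(g[:,1]>-.14)&(g[:,1]<.07)&(g[:,0]>.48)&(g[:,0]<.65)
    hst=np.histogram(S[m],bins=np.arange(.46,.66,.004));print(n,[(round(b,3),int(c)) for c,b in zip(*hst) if c>15])
    f=m
    for lo,hi in [(.49,.54),(.60,.65)]:
        k=f&(S>lo)&(S<hi); 
        if k.sum()>20: c=np.polyfit(T[k],S[k],1);print(" fence slope deg",np.degrees(c[0]),"S med",np.median(S[k]),"Tmin",np.percentile(T[k],1),k.sum())
    # cubby front face: upright z .03-.09
    k=(g[:,2]>.04)&(g[:,2]<.09)&(g[:,1]<-.1)&(g[:,1]>-.2)&((abs(S-.566)>.06)&(abs(S-.566)<.14));print(" front T",np.percentile(T[k],[10,50,90]),k.sum())
    k=(g[:,2]>.095)&(g[:,2]<.106)&(g[:,1]<-.1);print(" top T lo",np.percentile(T[k],[0.2,1]),"S",np.percentile(S[k],[.5,99.5]))
    k=(g[:,2]>.045)&(g[:,2]<.06)&(g[:,1]>-.11)&(g[:,1]<0)&(abs(S-.57)<.05);print(" nip T",np.percentile(T[k],[2,50,98]),T[k][np.argsort(g[k][:,2])[-60:]].mean(),"S",np.percentile(S[k],[2,98]))
E
```

```text
shank slope deg 2446 -1.6347839816692866 0.0010795393466942393 [-0.01263434  0.00982134]
cross 3061 ((0.13466311991214752, -0.0036683231592178345), (0.09655804932117462, 0.030045107007026672), 87.79917907714844) -0.051722094638989774 0.04487812644798675 0.15027063299416807
scene [(np.float64(0.504), 67), (np.float64(0.508), 136), (np.float64(0.512), 120), (np.float64(0.516), 181), (np.float64(0.588), 47), (np.float64(0.592), 53), (np.float64(0.596), 158), (np.float64(0.6), 189), (np.float64(0.604), 240), (np.float64(0.608), 127)]
 fence slope deg 0.2022157718997073 S med 0.5141236304629294 Tmin 0.006775360391228796 529
 fence slope deg 0.10545528725925256 S med 0.60585481811677 Tmin 0.008630684416680858 556
 front T [0.2313034  0.2510204  0.27674059] 1395
 top T lo [0.03068327 0.18266544] S [-1.03674123  0.70192948]
 nip T [0.09593098 0.11593104 0.12894991] 0.11182630663045798 S [0.52325075 0.59230354]
side [(np.float64(0.5), 36), (np.float64(0.504), 229), (np.float64(0.508), 228), (np.float64(0.512), 227), (np.float64(0.516), 66), (np.float64(0.52), 39), (np.float64(0.592), 120), (np.float64(0.596), 187), (np.float64(0.6), 197), (np.float64(0.604), 144)]
 fence slope deg 0.3300858920837776 S med 0.5108311988012377 Tmin 0.009804710998569839 854
 fence slope deg 0.062237373879252746 S med 0.6033908983747772 Tmin 0.009114877059681161 341
 front T [0.22171413 0.2221288  0.22518307] 5
 top T lo [0.16688933 0.17593743] S [0.28753705 0.69914287]
 nip T [0.09705392 0.11568375 0.12805586] 0.1135509975577272 S [0.52082055 0.58926198]
```

Emit:
{"method": "send_rows", "body": {"moves": "87 0 0 0 2;87 29 0 -22 0;87 0 20 0 0;87 0 20 0 0;87 0 20 0 0;87 0 20 0 0;87 0 20 0 0;87 0 20 0 0;87 0 20 0 0;87 0 20 0 0;87 0 12 0 0;87 0 8 0 0;87 0 2 0 0;87 0 0 0 0"}}

```text
time_s: 4.98
position: [0.4045, 0.3075, 0.0403]
tcp_rot: [[0.941, -0.0, 0.338], [-0.338, -0.0, 0.941], [-0.0, -1.0, -0.0]]
force: [0.6, -0.8, 0.5]
opening: 0.997
```

```bash
python3 - <<'E'
from h import *
st=read_state();print(np.round(st["position"],4),np.round(st["tcp_rot"],3).tolist(),st["time_s"],np.round(st["force"],2),st["joint_positions"])
p=capture("side");cv2.imwrite("pics/s2.png",cv2.resize(p["image"][100:260,200:400],(800,640))[:600])
E
```

```text
[0.4045 0.3075 0.0403] [[0.941, -0.0, 0.338], [-0.338, -0.0, 0.941], [-0.0, -1.0, -0.0]] 4.9833 [ 0.58 -0.77  0.51] [ 2.46218218e+01  3.87067351e+01  1.06730584e+02 -7.28927764e-04
  3.45895875e+01  4.44016277e+01]
```

View pics/s2.png

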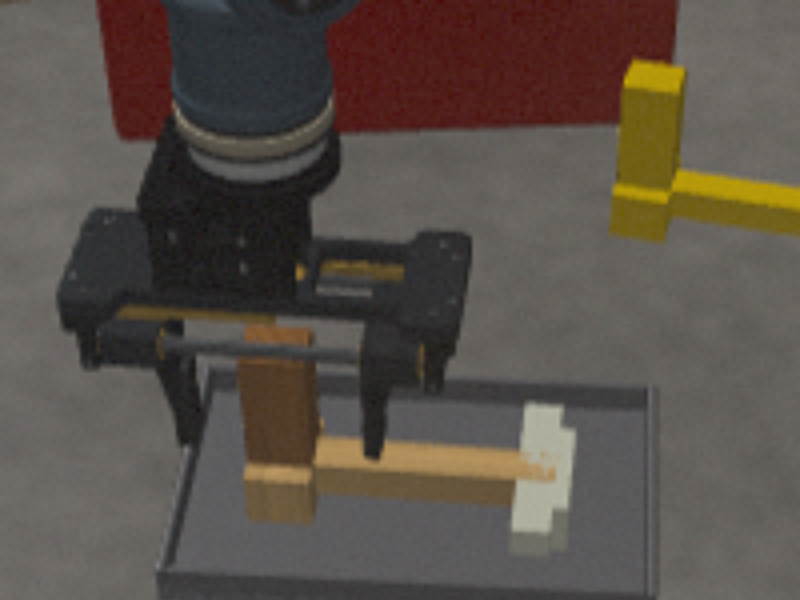

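The fingers straddle the brown handle at about (280, 400) in the crop, clear of the tray walls. Next I close and lift.

Emit:
{"method": "send_rows", "body": {"moves": "0 0 0 0 0;0 0 0 0 0;0 0 0 0 0;0 0 0 0 0;0 0 0 0 0;0 0 0 0 0;0 0 0 0 0;0 0 0 0 0;0 0 0 0 0;0 0 -3 0 0;0 0 -5 0 0;0 0 -10 0 0;0 0 -12 0 0;0 0 -15 0 0;0 0 -15 0 0;0 0 -15 0 0;0 0 -15 0 0;0 0 0 0 0;0 0 0 0 0;0 0 0 0 0"}}

```text
time_s: 6.7
position: [0.4039, 0.3071, 0.1304]
tcp_rot: [[0.941, -0.001, 0.338], [-0.338, -0.0, 0.941], [-0.001, -1.0, -0.0]]
force: [0.3, 0.2, -1.6]
opening: 0.387
```

```bash
cat > pad.py <<'E'
from h import *
import sys
# paddle height/yaw/pitch seen by scene+side cameras, relative to current TCP pose
st=read_state();P=np.array(st["position"]);Rt=np.array(st["tcp_rot"]);u=Rt[:2,0];s=np.array([-u[1],u[0]])
print(np.round(P,4),"jaw",round(float(np.degrees(np.arctan2(u[1],u[0]))),2),st["time_s"],np.round(st["force"],2),np.round(st["moment"],2),st["opening"])
for n in sys.argv[1:]:
    p=capture(n);cv2.imwrite(f"pics/cur_{n}.png",p["image"])
    R,C=np.nonzero(p["z_map"]>.05);g=world(p,R,C,st);U=(g[:,:2]-P[:2])@u;S=(g[:,:2]-P[:2])@s
    z0=P[2]-.036  # nominal underside
    m=(U>.045)&(U<.115)&(abs(S)<.02)&(g[:,2]>z0+.02)&(g[:,2]<z0+.045)
    if m.sum()>30:
        top=m&(g[:,2]>np.percentile(g[m][:,2],40))
        c=np.polyfit(U[top],g[top][:,2],1);y=np.polyfit(U[top],S[top],1)
        print(n,"shank top z at handle %.4f, at 0.15 %.4f, pitch deg %.2f, underside(TCP-) %.4f, yaw deg %.2f off %.4f"%(c[1],c[1]+.15*c[0],np.degrees(c[0]),P[2]-np.median(g[top][:,2])+.03,np.degrees(y[0]),y[1]),m.sum())
    m=(U>.115)&(U<.185)&(abs(S)<.06)&(g[:,2]>z0+.02)&(g[:,2]<z0+.045)
    if m.sum()>30: r=cv2.minAreaRect(np.stack([U,S],1)[m].astype(np.float32));print("  blade",r,"Umax %.4f S %.4f %.4f z %.4f"%(U[m].max(),S[m].min(),S[m].max(),np.median(g[m][:,2])))
E
python3 pad.py scene side wrist
```

```text
[0.4039 0.3071 0.1304] jaw -19.78 6.7 [ 0.25  0.22 -1.65] [-0.11  0.14 -0.03] 0.3873010804473533
scene shank top z at handle 0.1268, at 0.15 0.1261, pitch deg -0.24, underside(TCP-) 0.0340, yaw deg 0.71 off -0.0020 210
  blade ((0.13453680276870728, -0.00021030008792877197), (0.09720417112112045, 0.038037050515413284), 89.00694274902344) Umax 0.1537 S -0.0488 0.0483 z 0.1252
side shank top z at handle 0.1231, at 0.15 0.1229, pitch deg -0.09, underside(TCP-) 0.0374, yaw deg -1.45 off -0.0004 375
  blade ((0.13283024728298187, -0.003008894622325897), (0.035558734089136124, 0.09714047610759735), 0.06330807507038116) Umax 0.1506 S -0.0516 0.0456 z 0.1224
wrist shank top z at handle 0.1240, at 0.15 0.1240, pitch deg -0.01, underside(TCP-) 0.0364, yaw deg -5.25 off 0.0156 2366
  blade ((0.12983936071395874, -0.0006409399211406708), (0.029790719971060753, 0.0969579815864563), 2.1686549186706543) Umax 0.1449 S -0.0492 0.0476 z 0.1238
```

Emit:
{"method": "send_rows", "body": {"moves": "0 0 0 0 7.02;0 0 0 0 7.02;0 0 0 0 7.02;0 0 0 0 7.02;0 0 0 0 7.02;0 0 0 0 7.02;0 0 0 0 7.02;0 0 0 0 7.02;0 0 0 0 7.02;0 16 4 12 0;0 16 4 12 0;0 16 4 12 0;0 16 5 12 0;0 16 5 12 0;0 16 5 12 0;0 16 5 12 0;0 16 5 12 0;0 16 4 12 0;0 16 4 12 0;0 0 0 0 0"}}

```text
time_s: 8.52
position: [0.5463, 0.1606, 0.0841]
tcp_rot: [[0.12, 0.002, 0.993], [-0.993, -0.001, 0.12], [0.001, -1.0, 0.002]]
force: [0.2, 0.5, -1.7]
opening: 0.393
```

```bash
cat >> pad.py <<'E'
    # fences & nipple in tool-aligned coords
    if n=="wrist": continue
    m=(g[:,2]>.034)&(g[:,2]<.041)&(g[:,1]>-.14)&(g[:,1]<-.0)&(g[:,0]>.48)&(g[:,0]<.65)
    for sg in(1,-1):
        k=m&(S*sg>.03)&(S*sg<.065)
        if k.sum()>20: print("  fence",sg,"slope deg %.2f"%np.degrees(np.polyfit(U[k],S[k],1)[0]),"S 5/50/95",np.round(np.percentile(S[k],[5,50,95]),4))
    k=(g[:,2]>.044)&(g[:,2]<.06)&(g[:,1]>-.14)&(g[:,1]<.0)&(abs(S)<.05)&(U>.16)
    if k.sum()>20: print("  nipple U mean-top %.4f range %s S %s"%(U[k][g[k][:,2]>np.percentile(g[k][:,2],75)].mean(),np.round(np.percentile(U[k],[2,98]),4),np.round(np.percentile(S[k],[2,98]),4)))
E
python3 pad.py scene side wrist
```

```text
[0.5463 0.1606 0.0841] jaw -83.13 8.5167 [ 0.23  0.45 -1.71] [-0.01  0.12 -0.03] 0.39328689464744665
scene shank top z at handle 0.0798, at 0.15 0.0803, pitch deg 0.17, underside(TCP-) 0.0341, yaw deg -0.06 off 0.0015 396
  blade ((0.1333848237991333, 0.0005085617303848267), (0.03680291399359703, 0.09957975149154663), 1.000954031944275) Umax 0.1521 S -0.0492 0.0503 z 0.0796
  fence 1 slope deg 0.60 S 5/50/95 [0.0336 0.0419 0.0474]
  fence -1 slope deg 0.17 S 5/50/95 [-0.0556 -0.0478 -0.0415]
  nipple U mean-top 0.2067 range [0.1908 0.2238] S [-0.0383  0.0303]
side shank top z at handle 0.0779, at 0.15 0.0779, pitch deg 0.00, underside(TCP-) 0.0363, yaw deg -0.37 off -0.0017 437
  blade ((0.13331718742847443, -0.0025038830935955048), (0.0366845540702343, 0.09710715711116791), 0.9740407466888428) Umax 0.1521 S -0.0511 0.0459 z 0.0771
  fence 1 slope deg -1.03 S 5/50/95 [0.0323 0.039  0.0449]
  fence -1 slope deg -0.33 S 5/50/95 [-0.0573 -0.0509 -0.0408]
  nipple U mean-top 0.2076 range [0.1919 0.2239] S [-0.0411  0.0272]
wrist shank top z at handle 0.0778, at 0.15 0.0781, pitch deg 0.11, underside(TCP-) 0.0361, yaw deg -5.08 off 0.0151 2374
  blade ((0.1304055005311966, -0.0008410513401031494), (0.030736910179257393, 0.09643087536096573), 0.15928567945957184) Umax 0.1458 S -0.0491 0.0474 z 0.0778
```

View pics/cur_scene.png

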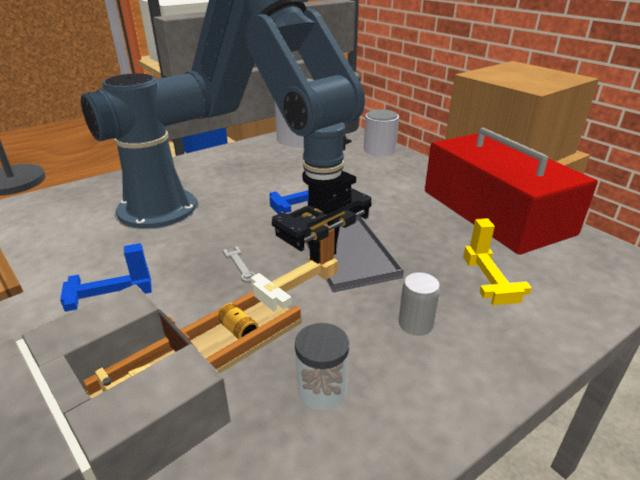

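The blade is over the track entrance at about (270, 290), with the nipple at (237, 320). Against the fences it needs to shift −3.5 mm sideways. Then I lower it.

Emit:
{"method": "send_rows", "body": {"moves": "0 0 0 -3.5 0;0 0 4 0 0;0 0 4 0 0;0 0 4 0 0;0 0 4 0 0;0 0 3 0 0;0 0 2 0 0;0 0 1 0 0;0 0 0 0 0;0 0 0 0 0"}}

```text
time_s: 9.5
position: [0.5398, 0.1628, 0.0635]
tcp_rot: [[0.122, 0.0, 0.992], [-0.992, 0.0, 0.122], [-0.0, -1.0, 0.0]]
force: [-0.2, 0.9, -2.0]
opening: 0.388
```

```bash
python3 pad.py scene side
```

```text
[0.5398 0.1628 0.0635] jaw -82.97 9.5 [-0.2   0.87 -2.05] [-0.07  0.16 -0.08] 0.3876868111192509
scene shank top z at handle 0.0596, at 0.15 0.0593, pitch deg -0.10, underside(TCP-) 0.0342, yaw deg -0.82 off 0.0023 395
  blade ((0.13382060825824738, 0.0014392398297786713), (0.03709842264652252, 0.09776189923286438), 1.2725050449371338) Umax 0.1522 S -0.0475 0.0503 z 0.0588
  fence 1 slope deg 1.20 S 5/50/95 [0.0349 0.0465 0.0528]
  fence -1 slope deg -0.10 S 5/50/95 [-0.0502 -0.0422 -0.0368]
  nipple U mean-top 0.2093 range [0.1932 0.227 ] S [-0.0332  0.036 ]
side shank top z at handle 0.0570, at 0.15 0.0575, pitch deg 0.18, underside(TCP-) 0.0364, yaw deg 0.49 off -0.0013 430
  blade ((0.13358643651008606, -0.0004424639046192169), (0.09764251112937927, 0.03749503940343857), 89.03406524658203) Umax 0.1526 S -0.0494 0.0483 z 0.0563
  fence 1 slope deg -0.66 S 5/50/95 [0.0375 0.044  0.0502]
  fence -1 slope deg -0.48 S 5/50/95 [-0.052  -0.0456 -0.0357]
  nipple U mean-top 0.2109 range [0.1949 0.2269] S [-0.0353  0.0329]
```

Emit:
{"method": "send_rows", "body": {"moves": "0 0 1 0 0;0 4 0.5 0 0;0 5 0 0 0;0 5 0 0 0;0 5 0 0 0;0 4 0 0 0;0 3 0 0 0;0 2 0 0 0;0 2 0 0 0;0 2 0 0 0;0 2 0 0 0;0 2 0 0 0;0 2 0 0 0;0 2 0 0 0;0 2 0 0 0;0 2 0 0 0;0 2 0 0 0;0 2 0 0 0;0 2 0 0 0;0 2 0 0 0"}}

```text
time_s: 11.27
position: [0.5461, 0.111, 0.062]
tcp_rot: [[0.122, -0.0, 0.992], [-0.992, -0.0, 0.122], [0.0, -1.0, -0.0]]
force: [-0.0, -0.4, -2.3]
opening: 0.387
```

```bash
python3 pad.py scene side
```

```text
[0.5461 0.111  0.062 ] jaw -82.96 11.2667 [-0.02 -0.42 -2.26] [0.04 0.15 0.05] 0.3868318868959531
scene shank top z at handle 0.0580, at 0.15 0.0581, pitch deg 0.05, underside(TCP-) 0.0341, yaw deg -0.11 off 0.0017 426
  blade ((0.150271937251091, 0.0018593110144138336), (0.06922705471515656, 0.09889429062604904), 0.07472790777683258) Umax 0.1849 S -0.0476 0.0513 z 0.0556
  fence 1 slope deg 0.06 S 5/50/95 [0.0351 0.0471 0.053 ]
  fence -1 slope deg 1.17 S 5/50/95 [-0.05   -0.0426 -0.0369]
  nipple U mean-top 0.1718 range [0.1608 0.1896] S [-0.0328  0.0361]
side shank top z at handle 0.0556, at 0.15 0.0558, pitch deg 0.05, underside(TCP-) 0.0365, yaw deg 0.03 off -0.0009 480
  blade ((0.15000826120376587, 0.00015127286314964294), (0.06977535784244537, 0.09783574938774109), 0.09731632471084595) Umax 0.1850 S -0.0488 0.0491 z 0.0537
  fence 1 slope deg -1.52 S 5/50/95 [0.0377 0.0446 0.0502]
  fence -1 slope deg 0.05 S 5/50/95 [-0.0516 -0.0457 -0.0352]
  nipple U mean-top 0.1738 range [0.1608 0.1901] S [-0.0355  0.0331]
```

Emit:
{"method": "send_rows", "body": {"moves": "0 2 0 0 0;0 2 0 0 0;0 2 0 0 0;0 2 0 0 0;0 2 0 0 0;0 2 0 0 0;0 2 0 0 0;0 2 0 0 0;0 2 0 0 0;0 2 0 0 0;0 2 0 0 0;0 2 0 0 0;0 2 0 0 0;0 2 0 0 0;0 2 0 0 0;0 2 0 0 0;0 2 0 0 0;0 2 0 0 0;0 2 0 0 0;0 2 0 0 0"}}

```text
time_s: 13.03
position: [0.551, 0.0713, 0.062]
tcp_rot: [[0.122, 0.0, 0.992], [-0.992, -0.0, 0.122], [0.0, -1.0, 0.0]]
force: [-0.2, 0.9, -1.9]
opening: 0.384
```

Emit:
{"method": "send_rows", "body": {"moves": "0 2 0 0 0;0 2 0 0 0;0 2 0 0 0;0 2 0 0 0;0 2 0 0 0;0 2 0 0 0;0 2 0 0 0;0 2 0 0 0;0 2 0 0 0;0 2 0 0 0;0 2 0 0 0;0 2 0 0 0;0 2 0 0 0;0 2 0 0 0;0 2 0 0 0;0 2 0 0 0;0 2 0 0 0;0 2 0 0 0;0 2 0 0 0;0 2 0 0 0"}}

```text
time_s: 14.7
position: [0.5558, 0.0317, 0.062]
tcp_rot: [[0.122, -0.0, 0.992], [-0.992, 0.0, 0.122], [-0.0, -1.0, -0.0]]
force: [-1.0, 0.1, -2.2]
opening: 0.39
```

```bash
python3 pad.py scene side; python3 -c "
import cv2;a=cv2.imread('pics/cur_scene.png')[270:450,60:300];cv2.imwrite('pics/c4.png',cv2.resize(a,(800,600),interpolation=2))"
```

```text
[0.5558 0.0317 0.062 ] jaw -82.97 14.7 [-1.05  0.09 -2.24] [0.05 0.17 0.02] 0.39049285818046875
scene shank top z at handle 0.0579, at 0.15 0.0580, pitch deg 0.02, underside(TCP-) 0.0341, yaw deg -0.16 off 0.0016 498
  blade ((0.14362862706184387, 0.0010382235050201416), (0.09814265370368958, 0.057364095002412796), 88.48763275146484) Umax 0.1732 S -0.0476 0.0503 z 0.0568
  fence 1 slope deg -1.32 S 5/50/95 [0.0363 0.0481 0.053 ]
  fence -1 slope deg -0.82 S 5/50/95 [-0.0496 -0.0417 -0.0364]
  nipple U mean-top 0.1684 range [0.1603 0.1724] S [-0.0311  0.0366]
side shank top z at handle 0.0557, at 0.15 0.0560, pitch deg 0.12, underside(TCP-) 0.0364, yaw deg 0.06 off -0.0006 566
  blade ((0.14337249100208282, -0.0005510859191417694), (0.0971028134226799, 0.0565832182765007), 88.93173217773438) Umax 0.1722 S -0.0488 0.0481 z 0.0546
  fence 1 slope deg 0.47 S 5/50/95 [0.0385 0.0444 0.0504]
  fence -1 slope deg 0.42 S 5/50/95 [-0.0519 -0.0466 -0.0388]
  nipple U mean-top 0.1687 range [0.1602 0.1714] S [-0.0354  0.0326]
```

View pics/c4.png

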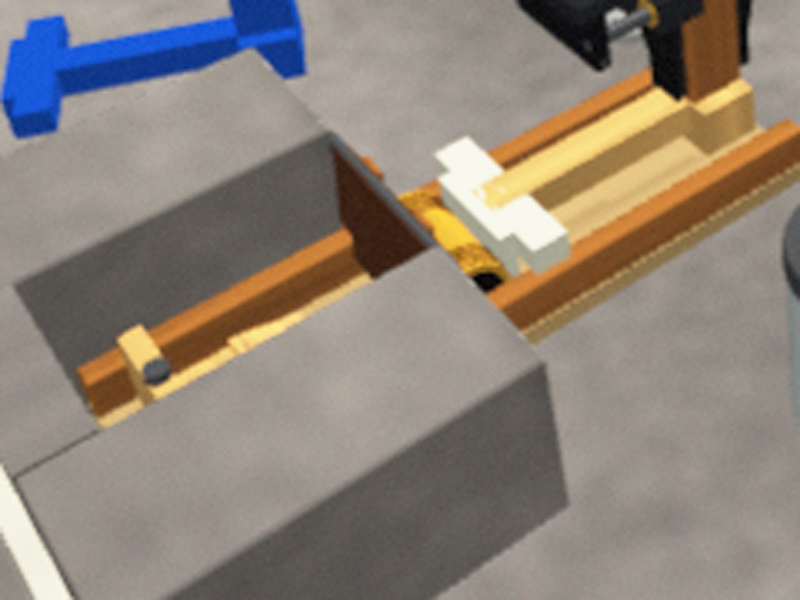

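The nipple rolls squarely ahead of the blade (crop 460, 245) and is about to meet the flap (375, 215). The pale stop is visible at about (140, 350), so I'll estimate its depth while pushing on.

Emit:
{"method": "send_rows", "body": {"moves": "0 2 0 0 0;0 2 0 0 0;0 2 0 0 0;0 2 0 0 0;0 2 0 0 0;0 2 0 0 0;0 2 0 0 0;0 2 0 0 0;0 2 0 0 0;0 2 0 0 0;0 2 0 0 0;0 2 0 0 0;0 2 0 0 0;0 2 0 0 0;0 2 0 0 0;0 2 0 0 0"}}

```text
time_s: 16.13
position: [0.5598, -0.0001, 0.062]
tcp_rot: [[0.123, -0.0, 0.992], [-0.992, 0.0, 0.123], [-0.0, -1.0, -0.0]]
force: [-0.1, 2.8, -1.7]
opening: 0.39
```

```bash
python3 pad.py scene; python3 - <<'E'
from h import *
t=np.array([.122,-.9925]);s=np.array([.9925,.122])
for n in ["scene","side"]:
    p=dict(np.load(n+"0.npz"));R,C=np.nonzero(p["z_map"]>0);g=world(p,R,C);T=g[:,:2]@t-.229;S=g[:,:2]@s
    c=S-(np.array([.568,-.0501])@s)
    k=(abs(c)<.048)&(T>.02)&(T<.15)&(g[:,2]<.09)
    print(n,k.sum())
    for lo in np.arange(.02,.15,.005):
        q=k&(T>=lo)&(T<lo+.005)
        if q.sum()>3: print(round(lo,3),q.sum(),np.round(np.percentile(g[q][:,2],[5,50,95]),3))
E
```

```text
[ 5.598e-01 -1.000e-04  6.200e-02] jaw -82.96 16.1333 [-0.1   2.77 -1.71] [ 0.15  0.19 -0.01] 0.3902816429456148
scene shank top z at handle 0.0581, at 0.15 0.0578, pitch deg -0.11, underside(TCP-) 0.0342, yaw deg -0.27 off 0.0013 526
  blade ((0.14994806051254272, -0.0020777806639671326), (0.06986773759126663, 0.10530071705579758), 0.05667469650506973) Umax 0.1849 S -0.0547 0.0506 z 0.0582
  fence 1 slope deg 0.62 S 5/50/95 [0.0402 0.0482 0.0531]
  fence -1 slope deg 0.14 S 5/50/95 [-0.0498 -0.0422 -0.0366]
scene 1427
0.02 53 [0.013 0.027 0.038]
0.025 50 [0.012 0.027 0.039]
0.03 50 [0.012 0.027 0.039]
0.035 53 [0.013 0.027 0.039]
0.04 49 [0.013 0.027 0.039]
0.045 55 [0.014 0.028 0.039]
0.05 54 [0.015 0.025 0.039]
0.055 51 [0.016 0.027 0.039]
0.06 51 [0.018 0.027 0.039]
0.065 53 [0.019 0.025 0.039]
0.07 56 [0.02  0.028 0.038]
0.075 60 [0.016 0.026 0.039]
0.08 53 [0.015 0.027 0.038]
0.085 55 [0.015 0.024 0.039]
0.09 60 [0.016 0.027 0.038]
0.095 56 [0.016 0.027 0.039]
0.1 58 [0.015 0.026 0.039]
0.105 18 [0.024 0.036 0.039]
0.11 52 [0.057 0.059 0.064]
0.115 81 [0.057 0.059 0.065]
0.12 1
[... 178 characters left out ...]
025 171 [0.009 0.012 0.037]
0.03 183 [0.009 0.012 0.036]
0.035 168 [0.009 0.011 0.036]
0.04 176 [0.009 0.012 0.036]
0.045 170 [0.01  0.013 0.036]
0.05 172 [0.011 0.014 0.036]
0.055 179 [0.013 0.015 0.036]
0.06 177 [0.014 0.016 0.036]
0.065 183 [0.015 0.017 0.037]
0.07 183 [0.016 0.018 0.037]
0.075 233 [0.012 0.018 0.036]
0.08 193 [0.012 0.015 0.036]
0.085 204 [0.012 0.015 0.036]
0.09 201 [0.013 0.014 0.036]
0.095 203 [0.012 0.014 0.036]
0.1 145 [0.012 0.015 0.037]
0.105 28 [0.029 0.036 0.038]
0.11 115 [0.036 0.056 0.062]
0.115 223 [0.036 0.056 0.062]
0.12 485 [0.013 0.049 0.061]
0.125 127 [0.01  0.016 0.037]
0.13 86 [0.01  0.028 0.037]
0.135 62 [0.015 0.034 0.037]
0.14 20 [0.028 0.036 0.037]
```

Emit:
{"method": "send_rows", "body": {"moves": "0 2 0 0 0;0 2 0 0 0;0 2 0 0 0;0 2 0 0 0;0 2 0 0 0;0 2 0 0 0;0 2 0 0 0;0 2 0 0 0;0 2 0 0 0;0 2 0 0 0;0 2 0 0 0;0 2 0 0 0;0 2 0 0 0;0 2 0 0 0;0 2 0 0 0;0 2 0 0 0;0 2 0 0 0;0 2 0 0 0;0 2 0 0 0;0 2 0 0 0"}}

```text
time_s: 17.85
position: [0.5646, -0.0397, 0.062]
tcp_rot: [[0.123, -0.0, 0.992], [-0.992, 0.0, 0.123], [-0.0, -1.0, -0.0]]
force: [-0.4, 2.3, -1.8]
opening: 0.389
```

Emit:
{"method": "send_rows", "body": {"moves": "0 1.5 0 0 0;0 1.5 0 0 0;0 1.5 0 0 0;0 1.5 0 0 0;0 1.5 0 0 0;0 1.5 0 0 0;0 1.5 0 0 0;0 1.5 0 0 0"}}

```text
time_s: 18.52
position: [0.5661, -0.0518, 0.062]
tcp_rot: [[0.122, -0.0, 0.992], [-0.992, -0.0, 0.122], [0.0, -1.0, -0.0]]
force: [-0.2, 2.1, -2.6]
opening: 0.389
```

```bash
python3 pad.py scene side; python3 -c "
import cv2;a=cv2.imread('pics/cur_side.png')[300:480,340:580];cv2.imwrite('pics/c5.png',cv2.resize(a,(800,600),interpolation=2))"
```

```text
[ 0.5661 -0.0518  0.062 ] jaw -82.97 18.5167 [-0.23  2.09 -2.6 ] [ 0.37  0.17 -0.02] 0.3892057816654858
scene shank top z at handle 0.0585, at 0.15 0.0573, pitch deg -0.48, underside(TCP-) 0.0341, yaw deg -0.11 off 0.0016 354
  blade ((0.16261446475982666, -0.016706693917512894), (0.07982920855283737, 0.04661838710308075), 88.315185546875) Umax 0.1850 S -0.0565 0.0238 z 0.0608
  fence 1 slope deg -0.21 S 5/50/95 [0.0402 0.0476 0.0532]
  fence -1 slope deg 0.43 S 5/50/95 [-0.0496 -0.0424 -0.0368]
side shank top z at handle 0.0560, at 0.15 0.0560, pitch deg 0.00, underside(TCP-) 0.0361, yaw deg 4.10 off -0.0063 393
  blade ((0.16083332896232605, 0.007778234779834747), (0.057441167533397675, 0.09728851914405823), 6.148161888122559) Umax 0.1850 S -0.0428 0.0542 z 0.0591
  fence 1 slope deg 0.32 S 5/50/95 [0.0377 0.0437 0.05  ]
  fence -1 slope deg -0.30 S 5/50/95 [-0.0519 -0.0461 -0.0395]
```

View pics/c5.png

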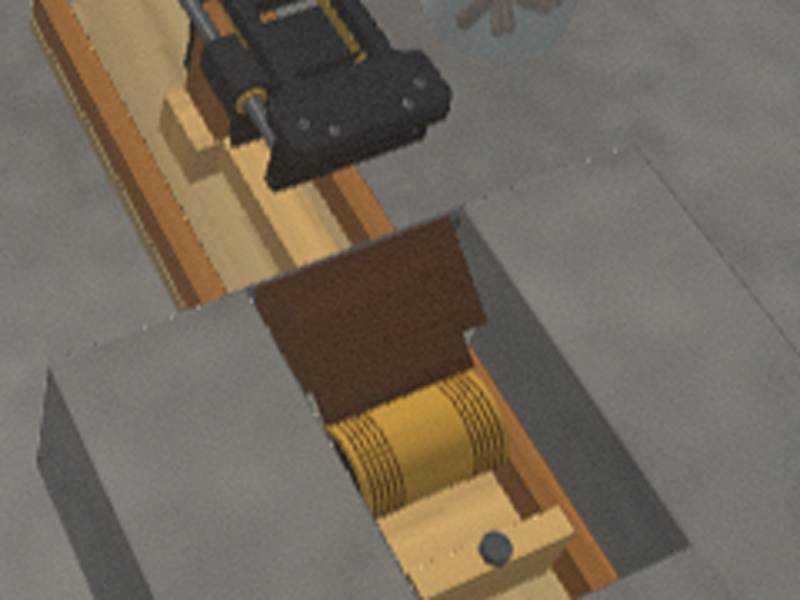

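The nipple sits on the ramp in front of the flap (crop 420, 440), with the stop just beyond (490, 545). I continue slowly.

Emit:
{"method": "send_rows", "body": {"moves": "0 1 0 0 0;0 1 0 0 0;0 1 0 0 0;0 1 0 0 0;0 1 0 0 0;0 1 0 0 0;0 1 0 0 0;0 1 0 0 0;0 1 0 0 0;0 1 0 0 0;0 1 0 0 0;0 1 0 0 0;0 1 0 0 0;0 1 0 0 0;0 1 0 0 0;0 1 0 0 0;0 1 0 0 0;0 1 0 0 0"}}

```text
time_s: 20.12
position: [0.5683, -0.0695, 0.062]
tcp_rot: [[0.123, -0.0, 0.992], [-0.992, -0.0, 0.123], [0.0, -1.0, -0.0]]
force: [-0.1, 0.2, -3.1]
opening: 0.392
```

Emit:
{"method": "send_rows", "body": {"moves": "0 1 0 0 0;0 1 0 0 0;0 1 0 0 0"}}

```text
time_s: 20.37
position: [0.5687, -0.0725, 0.0621]
tcp_rot: [[0.123, -0.0, 0.992], [-0.992, 0.0, 0.123], [-0.0, -1.0, -0.0]]
force: [0.3, -0.2, -3.5]
opening: 0.388
```

Emit:
{"method": "send_rows", "body": {"moves": "0 0.7 0 0 0;0 0.7 0 0 0;0 0.6 0 0 0"}}

```text
time_s: 20.62
position: [0.569, -0.0744, 0.0621]
tcp_rot: [[0.123, 0.0, 0.992], [-0.992, -0.0, 0.123], [0.0, -1.0, 0.0]]
force: [0.6, 0.6, -4.1]
opening: 0.389
```

Emit:
{"method": "send_rows", "body": {"moves": "0 0.7 0 0 0;0 0.7 0 0 0;0 0.6 0 0 0"}}

```text
time_s: 20.87
position: [0.5692, -0.0764, 0.0621]
tcp_rot: [[0.122, 0.0, 0.992], [-0.992, 0.0, 0.122], [-0.0, -1.0, 0.0]]
force: [0.3, 0.6, -2.7]
opening: 0.39
```

Emit:
{"method": "send_rows", "body": {"moves": "0 0.5 0 0 0;0 0.5 0 0 0;0 0 0 0 0"}}

```text
time_s: 21.12
position: [0.5694, -0.0775, 0.062]
tcp_rot: [[0.122, 0.0, 0.992], [-0.992, -0.0, 0.122], [0.0, -1.0, 0.0]]
force: [-0.2, -0.0, -3.1]
opening: 0.387
```

Emit:
{"method": "send_rows", "body": {"moves": "0 0.5 0 0 0;0 0.5 0 0 0;0 0 0 0 0"}}

```text
time_s: 21.37
position: [0.5695, -0.0784, 0.0621]
tcp_rot: [[0.122, 0.0, 0.992], [-0.992, -0.0, 0.122], [0.0, -1.0, 0.0]]
force: [-0.5, 0.8, -3.0]
opening: 0.387
```

```bash
cat > nip.py <<'E'
from h import *
st=read_state();P=np.array(st["position"]);t=np.array([.122,-.9925]);s=np.array([.9925,.122])
print(P,"face T",P[:2]@t+.15-.229,np.round(st["force"],2),st["time_s"])
for n in ["scene","side"]:
    p=capture(n);cv2.imwrite(f"pics/cur_{n}.png",p["image"])
    R,C=np.nonzero(p["z_map"]>0);g=world(p,R,C);T=g[:,:2]@t-.229;S=g[:,:2]@s-np.array([.568,-.0501])@s
    b,gr,r=[p["image"][R,C,i].astype(int) for i in range(3)]
    k=(abs(S)<.038)&(T>.04)&(T<.13)&(g[:,2]>.03)&(g[:,2]<.064)
    for lo in np.arange(.06,.125,.005):
        q=k&(T>=lo)&(T<lo+.005)
        if q.sum()>3: print(n,round(lo,3),q.sum(),np.round(np.percentile(g[q][:,2],[50,95]),4),"rgb",int(np.median(r[q])),int(np.median(gr[q])),int(np.median(b[q])))
E
python3 nip.py
```

```text
[ 0.56950015 -0.07843005  0.06206599] face T 0.06832084106108491 [-0.49  0.84 -3.01] 21.3667
scene 0.06 64 [0.0577 0.0591] rgb 248 247 237
scene 0.065 88 [0.056  0.0589] rgb 229 226 206
scene 0.07 33 [0.0488 0.0523] rgb 205 146 59
scene 0.075 56 [0.0536 0.056 ] rgb 245 204 64
scene 0.08 61 [0.0569 0.0579] rgb 245 203 63
scene 0.085 71 [0.0581 0.0597] rgb 241 193 59
scene 0.09 74 [0.0582 0.0595] rgb 230 176 55
scene 0.095 80 [0.0569 0.0589] rgb 202 151 48
scene 0.1 76 [0.0547 0.0568] rgb 164 121 36
scene 0.105 69 [0.0497 0.0532] rgb 151 111 35
scene 0.11 48 [0.058  0.0635] rgb 237 198 115
scene 0.115 65 [0.0589 0.0633] rgb 245 214 127
scene 0.12 98 [0.0574 0.0625] rgb 173 138 88
side 0.06 197 [0.0551 0.0573] rgb 201 200 180
side 0.065 326 [0.0517 0.057 ] rgb 132 128 115
side 0.07 67 [0.0461 0.049 ] rgb 161 123 58
side 0.075 145 [0.0509 0.0533] rgb 189 144 60
side 0.08 166 [0.054 0.056] rgb 191 146 60
side 0.085 185 [0.0555 0.0578] rgb 186 142 59
side 0.09 201 [0.0559 0.0579] rgb 173 134 57
side 0.095 214 [0.055  0.0571] rgb 155 119 52
side 0.1 227 [0.0525 0.055 ] rgb 132 103 48
side 0.105 238 [0.0481 0.0514] rgb 123 96 45
side 0.11 104 [0.056  0.0616] rgb 201 163 103
side 0.115 204 [0.0563 0.0627] rgb 200 162 103
side 0.12 356 [0.0545 0.0603] rgb 120 99 67
```

The nipple is down in the dip with its top at about 57 mm, and the face is 1–2 mm behind it. I press in fine steps.

Emit:
{"method": "send_rows", "body": {"moves": "0 0.3 0 0 0;0 0.3 0 0 0;0 0 0 0 0"}}

```text
time_s: 21.72
position: [0.5695, -0.079, 0.0621]
tcp_rot: [[0.122, 0.0, 0.992], [-0.992, -0.0, 0.122], [0.0, -1.0, 0.0]]
force: [0.6, -0.4, -2.6]
opening: 0.387
```

Emit:
{"method": "send_rows", "body": {"moves": "0 0.3 0 0 0;0 0.3 0 0 0;0 0 0 0 0"}}

```text
time_s: 21.97
position: [0.5696, -0.0795, 0.0621]
tcp_rot: [[0.122, -0.0, 0.992], [-0.992, 0.0, 0.122], [-0.0, -1.0, 0.0]]
force: [0.4, 1.4, -3.1]
opening: 0.389
```

Emit:
{"method": "send_rows", "body": {"moves": "0 0.3 0 0 0;0 0.3 0 0 0;0 0 0 0 0"}}

```text
time_s: 22.22
position: [0.5695, -0.0796, 0.062]
tcp_rot: [[0.122, -0.0, 0.993], [-0.993, 0.001, 0.122], [-0.001, -1.0, -0.0]]
force: [0.3, 2.6, -3.1]
opening: 0.389
```

Emit:
{"method": "send_rows", "body": {"moves": "0 0.3 0 0 0;0 0.3 0 0 0;0 0 0 0 0"}}

```text
time_s: 22.47
position: [0.5693, -0.0797, 0.062]
tcp_rot: [[0.122, -0.001, 0.993], [-0.993, 0.002, 0.122], [-0.002, -1.0, -0.001]]
force: [0.1, 5.2, -1.7]
opening: 0.39
```

Emit:
{"method": "send_rows", "body": {"moves": "0 0.3 0 0 0;0 0 0 0 0;0 0 0 0 0"}}

```text
time_s: 22.72
position: [0.5692, -0.0797, 0.0619]
tcp_rot: [[0.122, -0.001, 0.993], [-0.993, 0.002, 0.122], [-0.002, -1.0, -0.001]]
force: [0.1, 5.5, -1.5]
opening: 0.39
```

Emit:
{"method": "send_rows", "body": {"moves": "0 0.3 0 0 0;0 0.3 0 0 0;0 0 0 0 0"}}

```text
time_s: 22.97
position: [0.5691, -0.0798, 0.0619]
tcp_rot: [[0.122, -0.002, 0.993], [-0.993, 0.003, 0.122], [-0.003, -1.0, -0.001]]
force: [0.6, 7.4, -1.9]
opening: 0.384
```

Emit:
{"method": "send_rows", "body": {"moves": "0 0.3 0 0 0;0 0.2 0 0 0;0 0 0 0 0"}}

```text
time_s: 23.22
position: [0.569, -0.0799, 0.0619]
tcp_rot: [[0.122, -0.002, 0.993], [-0.993, 0.004, 0.122], [-0.004, -1.0, -0.001]]
force: [0.4, 8.9, -2.1]
opening: 0.387
```

Emit:
{"method": "send_rows", "body": {"moves": "0 0.3 0 0 0;0 0 0 0 0;0 0 0 0 0;0 0 0 0 0;0 0 0 0 0;0 0 0 0 0;0 0 0 0 0;0 0 0 0 0"}}

```text
time_s: 23.88
position: [0.569, -0.0799, 0.0618]
tcp_rot: [[0.122, -0.002, 0.993], [-0.993, 0.004, 0.122], [-0.004, -1.0, -0.002]]
force: [0.3, 9.2, -2.7]
opening: 0.388
```

Emit:
{"method": "send_rows", "body": {"moves": "0 0 0 0 0;0 0 0 0 0;0 0 0 0 0;0 0 0 0 0;0 0 0 0 0;0 0 0 0 0;0 0 0 0 0;0 0 0 0 0"}}

```text
time_s: 24.55
position: [0.569, -0.0799, 0.0618]
tcp_rot: [[0.122, -0.002, 0.993], [-0.993, 0.004, 0.122], [-0.004, -1.0, -0.002]]
force: [-0.9, 9.3, -1.4]
opening: 0.389
```

```bash
python3 nip.py | grep -v " 0.1[12]"
```

```text
[ 0.56897267 -0.07992937  0.06181459] face T 0.06974456480241628 [-0.9   9.32 -1.4 ] 24.55
scene 0.06 67 [0.0572 0.0583] rgb 248 247 236
scene 0.065 96 [0.0564 0.058 ] rgb 244 243 231
scene 0.07 31 [0.0491 0.0512] rgb 201 155 60
scene 0.075 56 [0.0534 0.0556] rgb 243 200 63
scene 0.08 60 [0.0566 0.0584] rgb 245 202 63
scene 0.085 69 [0.058  0.0592] rgb 241 192 60
scene 0.09 76 [0.0584 0.0601] rgb 230 176 53
scene 0.095 78 [0.057  0.0586] rgb 203 150 48
scene 0.1 77 [0.0543 0.0566] rgb 164 121 39
scene 0.105 68 [0.0499 0.0528] rgb 150 112 35
side 0.06 198 [0.0541 0.0563] rgb 201 200 180
side 0.065 199 [0.0542 0.0561] rgb 201 199 180
side 0.07 196 [0.0466 0.0552] rgb 132 123 103
side 0.075 139 [0.051  0.0531] rgb 190 145 61
side 0.08 168 [0.054  0.0559] rgb 192 146 61
side 0.085 184 [0.0554 0.0573] rgb 186 142 59
side 0.09 201 [0.0558 0.0576] rgb 175 133 57
side 0.095 206 [0.055  0.0571] rgb 157 120 52
side 0.1 227 [0.0526 0.0552] rgb 133 103 47
side 0.105 242 [0.0483 0.0515] rgb 123 96 45
```

Held at about 9 N for over 1 s. Now I draw the paddle out gently.

Emit:
{"method": "send_rows", "body": {"moves": "0 -0.5 0 0 0;0 -0.5 0 0 0;0 -0.5 0 0 0;0 -0.5 0 0 0;0 -1 0 0 0;0 -1 0 0 0;0 -2 0 0 0;0 -3 0 0 0;0 -3 0 0 0;0 -4 0 0 0;0 -4 0 0 0;0 -4 0 0 0;0 -4 0 0 0;0 -4 0 0 0;0 -4 0 0 0;0 -4 0 0 0;0 -4 0 0 0;0 -4 0 0 0;0 -4 0 0 0;0 -4 0 0 0"}}

```text
time_s: 26.32
position: [0.563, -0.0264, 0.0621]
tcp_rot: [[0.122, -0.0, 0.992], [-0.992, 0.0, 0.122], [-0.0, -1.0, -0.0]]
force: [-0.2, 0.3, -3.0]
opening: 0.389
```

Emit:
{"method": "send_rows", "body": {"moves": "0 -4 0 0 0;0 -4 0 0 0;0 -4 0 0 0;0 -4 0 0 0;0 -4 0 0 0;0 -4 0 0 0;0 -4 0 0 0;0 -4 0 0 0;0 -4 0 0 0;0 -4 0 0 0;0 -5 0 0 0;0 -6 0 0 0;0 -7 0 0 0;0 -8 0 0 0;0 -8 0 0 0;0 -8 0 0 0;0 -6 0 0 0;0 -4 0 0 0;0 -2 0 0 0;0 0 0 0 0"}}

```text
time_s: 27.98
position: [0.5515, 0.067, 0.062]
tcp_rot: [[0.123, -0.0, 0.992], [-0.992, -0.0, 0.123], [-0.0, -1.0, -0.0]]
force: [-0.4, -0.0, -2.5]
opening: 0.391
```

```bash
python3 pad.py scene side; python3 - <<'E'
import cv2,numpy as np
a=cv2.imread('pics/cur_side.png')[240:480,280:600];b=cv2.imread('pics/cur_scene.png')[240:480,60:380]
cv2.imwrite('pics/c6.png',cv2.resize(np.hstack([a,b]),(800,300)))
E
```

```text
[0.5515 0.067  0.062 ] jaw -82.92 27.9833 [-0.39 -0.   -2.52] [-0.    0.13  0.01] 0.39052771390062463
scene shank top z at handle 0.0583, at 0.15 0.0578, pitch deg -0.17, underside(TCP-) 0.0341, yaw deg 0.16 off 0.0009 466
  blade ((0.1334715038537979, 0.001281246542930603), (0.03598262742161751, 0.09943453222513199), 0.6441764831542969) Umax 0.1515 S -0.0484 0.0509 z 0.0575
  fence 1 slope deg -0.62 S 5/50/95 [0.0397 0.0479 0.053 ]
  fence -1 slope deg -0.35 S 5/50/95 [-0.05   -0.0423 -0.0365]
side shank top z at handle 0.0560, at 0.15 0.0556, pitch deg -0.13, underside(TCP-) 0.0364, yaw deg 0.09 off -0.0010 515
  blade ((0.1337137669324875, -0.0009199194610118866), (0.037357356399297714, 0.09736704081296921), 0.42646124958992004) Umax 0.1525 S -0.0496 0.0478 z 0.0551
  fence 1 slope deg -0.43 S 5/50/95 [0.0377 0.0438 0.0501]
  fence -1 slope deg -0.00 S 5/50/95 [-0.052  -0.0464 -0.0394]
```

View pics/c6.png

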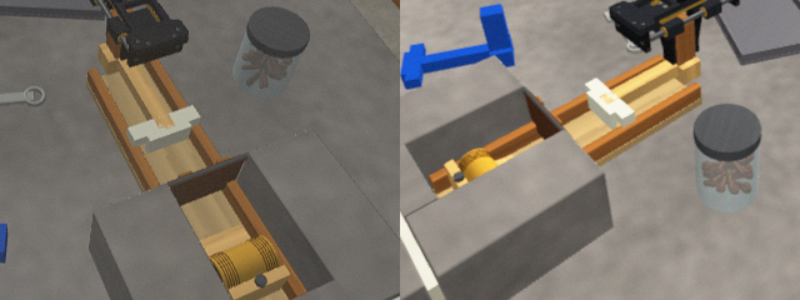

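The nipple lies in the cradle against the stop (left view 245, 260), the flap hangs shut, and the blade is clear of the mouth. I lift and carry it back.

Emit:
{"method": "send_rows", "body": {"moves": "0 0 -5 0 0;0 0 -10 0 0;0 0 -15 0 0;0 0 -15 0 0;0 0 -15 0 0;0 0 -10 0 0;0 -15 0 -6.5 0;0 -20 0 -9 0;0 -24 0 -11 0;0 -24 0 -11 0;0 -24 0 -11 0;0 -24 0 -11 0;0 -24 0 -11 0;0 -24 0 -11 0;0 -24 0 -11 0;0 -24 0 -11 0;0 -20 0 -10 0;0 -9 0 -4.5 0;0 0 0 0 0;0 0 0 0 0"}}

```text
time_s: 29.75
position: [0.4028, 0.3061, 0.132]
tcp_rot: [[0.124, 0.0, 0.992], [-0.992, -0.001, 0.124], [0.001, -1.0, 0.0]]
force: [0.9, -0.5, -1.7]
opening: 0.391
```

Emit:
{"method": "send_rows", "body": {"moves": "0 0 0 0 -7.02;0 0 0 0 -7.02;0 0 0 0 -7.02;0 0 0 0 -7.02;0 0 0 0 -7.02;0 0 0 0 -7.02;0 0 0 0 -7.02;0 0 0 0 -7.02;0 0 0 0 -7.02;0 0 0 0 0;0 0 0 0 0;0 0 0 0 0"}}

```text
time_s: 30.75
position: [0.4037, 0.3054, 0.132]
tcp_rot: [[0.94, 0.0, 0.342], [-0.342, -0.0, 0.94], [0.0, -1.0, -0.0]]
force: [-0.2, 0.3, -2.0]
opening: 0.39
```

Emit:
{"method": "send_rows", "body": {"moves": "0 0 8 1.5 0;0 0 12 0 0;0 0 12 0 0;0 0 12 0 0;0 0 12 0 0;0 0 10 0 0;0 0 8 0 0;0 0 5 0 0;0 0 3 0 0;0 0 2 0 0;0 0 2 0 0;0 0 1 0 0;0 0 1 0 0;0 0 1 0 0;0 0 0 0 0"}}

```text
time_s: 32.0
position: [0.4037, 0.3075, 0.0431]
tcp_rot: [[0.941, 0.0, 0.338], [-0.338, 0.0, 0.941], [0.0, -1.0, 0.0]]
force: [-0.6, 0.5, -2.8]
opening: 0.389
```

Emit:
{"method": "send_rows", "body": {"moves": "0 0 0.7 0 0;0 0 0.7 0 0;0 0 0 0 0"}}

```text
time_s: 32.25
position: [0.4036, 0.3075, 0.0416]
tcp_rot: [[0.941, 0.0, 0.339], [-0.339, 0.0, 0.941], [0.0, -1.0, 0.0]]
force: [0.3, -0.3, -2.4]
opening: 0.39
```

Emit:
{"method": "send_rows", "body": {"moves": "0 0 0.5 0 0;0 0 0.5 0 0;0 0 0 0 0"}}

```text
time_s: 32.5
position: [0.4036, 0.3075, 0.0406]
tcp_rot: [[0.941, -0.0, 0.338], [-0.338, -0.0, 0.941], [-0.0, -1.0, -0.0]]
force: [0.1, 0.5, -3.0]
opening: 0.387
```

Emit:
{"method": "send_rows", "body": {"moves": "0 0 0.5 0 0;0 0 0 0 0;0 0 0 0 0"}}

```text
time_s: 32.75
position: [0.4036, 0.3075, 0.0406]
tcp_rot: [[0.941, 0.0, 0.338], [-0.338, 0.0, 0.941], [0.0, -1.0, 0.0]]
force: [-0.2, 0.1, 4.3]
opening: 0.389
```

The paddle has touched the tray floor (force z went from −3.0 to +4.3). I release it and rise.

Emit:
{"method": "send_rows", "body": {"moves": "87 0 0 0 0;87 0 0 0 0;87 0 0 0 0;87 0 0 0 0;87 0 0 0 0;87 0 0 0 0;87 0 0 0 0;87 0 0 0 0;87 0 0 0 0;87 0 -3 0 0;87 0 -8 0 0;87 0 -14 0 0;87 0 -20 0 0;87 0 -20 0 0;87 0 -20 0 0;87 0 -20 0 0;87 0 -20 0 0;87 0 -20 0 0;87 0 -10 0 0;87 0 0 0 0"}}

```text
time_s: 34.42
position: [0.4051, 0.3083, 0.1983]
tcp_rot: [[0.941, 0.006, 0.338], [-0.338, 0.003, 0.941], [0.005, -1.0, 0.005]]
force: [0.4, 0.8, 0.0]
opening: 1.002
```

```bash
python3 - <<'E'
from h import *
import subprocess
st=read_state();print(np.round(st["position"],3),st["opening"],st["time_s"],np.round(st["force"],2))
for n in ["scene","side"]:
    p=capture(n);cv2.imwrite(f"pics/cur_{n}.png",p["image"]);p0=dict(np.load(n+"0.npz"))
    R,C=np.nonzero(p["z_map"]>0);g=world(p,R,C)
    for k,lo,hi in [("handle",[.33,.17,.085],[.5,.40,.115]),("blade",[.45,.19,.029],[.60,.33,.045])]:
        m=(g>lo).all(-1)&(g<hi).all(-1)
        if m.sum()>20: print(n,k,m.sum(),cv2.minAreaRect(g[m][:,:2].astype(np.float32)),np.median(g[m][:,2]))
    for t in ["jar","wrench","can"]:
        for d in masks_of(p,t)[:1]:
            r,c=np.nonzero(d["region"]);ok=p["z_map"][r,c]>0;print(n,t,round(d["p"],2),np.round(d["bbox"]),np.round(np.median(world(p,r[ok],c[ok]),0),3))
a=cv2.imread('pics/cur_scene.png');cv2.imwrite('pics/f.png',a)
E
python3 nip.py | grep -E "side 0.0[89]|scene 0.0[89]"
```

```text
[0.405 0.308 0.198] 1.0020160477826305 34.4167 [0.4  0.8  0.04]
scene handle 217 ((0.4062424600124359, 0.30595654249191284), (0.031056663021445274, 0.03764375299215317), 71.0536117553711) 0.10233486525928603
scene blade 614 ((0.5058988332748413, 0.2588200867176056), (0.10621046274900436, 0.09382300823926926), 5.563386917114258) 0.03589968283468281
scene jar 0.71 [294. 323. 349. 412.] [ 0.776 -0.007  0.095]
scene wrench 0.68 [226. 246. 257. 282.] [0.381 0.057 0.008]
scene can 0.58 [398. 270. 438. 338.] [0.749 0.223 0.074]
side handle 296 ((0.4040464758872986, 0.30471697449684143), (0.03292078524827957, 0.03421540558338165), 68.69584655761719) 0.10179118690800343
side blade 711 ((0.5035986304283142, 0.25864025950431824), (0.10231929272413254, 0.0935715064406395), 4.785117149353027) 0.03331627775079071
side jar 0.95 [467. 245. 528. 321.] [ 0.738 -0.013  0.094]
side can 0.87 [410. 176. 449. 227.] [0.721 0.22  0.071]
scene 0.08 63 [0.0564 0.058 ] rgb 239 190 57
scene 0.085 73 [0.0579 0.0593] rgb 233 180 54
scene 0.09 73 [0.058  0.0599] rgb 221 164 51
scene 0.095 76 [0.0569 0.059 ] rgb 192 141 43
side 0.08 167 [0.0538 0.0563] rgb 164 125 51
side 0.085 188 [0.0553 0.0573] rgb 160 123 50
side 0.09 199 [0.0557 0.0575] rgb 149 115 48
side 0.095 219 [0.0548 0.0568] rgb 133 102 44
```

View pics/f.png

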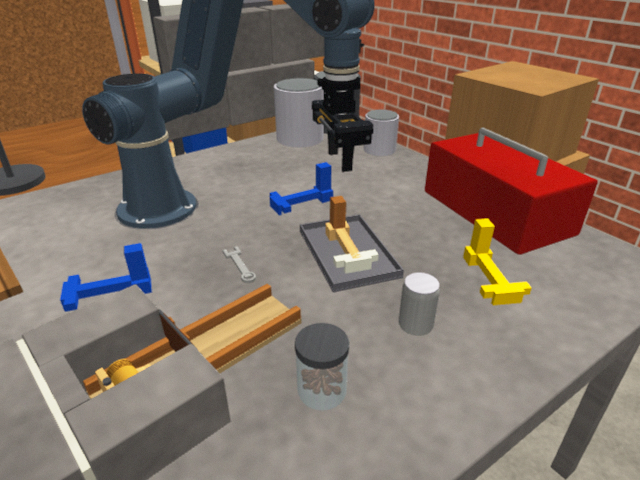

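The paddle stands upright in the tray (338, 235), and the nipple is in the cradle (122, 372) with the flap shut. The jar, wrench and can have not moved, and the gripper is clear, so I hand in.

```bash
python3 -c "
from rig import *
print(hand_in())"
```

```text
the job is handed in; nothing more can be done
None
```

I rolled the nipple along the track with the paddle blade, under the flap and over the ramp into the cradle against the back stop. I held it there at about 9 N for over a second. Then I drew the paddle out, stood it back in the tray, released it, and handed in at about 34 s. The hand-in gives no verdict.

**Last checks:**
- **Nipple:** it lies in the dip, its centre about 90 mm past the mouth and about 36 mm above the counter.
- **Flap:** it looks shut in both camera views; I had no reading of its angle.
- **Paddle:** the handle stands within about 1 mm of where I picked it up. It looks upright, and nothing touches it.
- **Jar and can:** both cameras show them unmoved.
- **Wrench:** the scene camera puts it within 3 mm of its start. The side camera's network did not report it in the last look, so it is confirmed from one view only.
- **Forces:** the highest push read at the wrist was about 9 N. It was read only at the end of each move, so brief peaks between readings were not seen.

The two cameras disagreed by 2–3 mm throughout, which is about their stated calibration.

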